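# Close the bending form with its own upper half

## Robot

A 6-joint arm with a two-finger parallel gripper is mounted at the origin on the work surface. World frame = base frame: x ahead of the robot, y to its left, z up, the work surface at z = 0. Lengths are in m, angles in rad, forces in N, time in s.
With the tool pointing down it reaches from about 0.35 to 0.975 m from the base axis. Payload 4.9 kg.
Tool frame: the origin (TCP) lies on the front face of the gripper's body, between the roots of the fingers; the fingertips stand 73 mm ahead of it and the grasp point (between the pads) lies 54 mm ahead of it; z points along the fingers, y is the direction in which the jaws open and shut (so a half turn about z gives the same grasp; the last joint's range is limited). The gripper opens to 85 mm and grips with 20 to 120 N. Pads are 22 mm wide; open, the fingers measure 114 mm over their backs; the gripper's body (76 mm by 85 mm) begins 54 mm behind the grasp point. The pads swing forward as they close: fully open they stand 13 mm farther back than shut.
Start: joints at [-1.25, 0.053, 1.613, -0, 1.476, -0.119], TCP at [0.266, -0.566, 0.304] pointing down, gripper open.
Joint ranges: [-3.01, 3.01], [-1.01, 2.22], [0.06, 2.58], [-1.02, 4.17], [0.09, 2.62], [-3.14, 3.14]. Speed limits (rad/s): [2.57, 2.57, 3.14, 3.14, 3.14, 3.14].

## Interface

Orientations are given as a unit quaternion [x, y, z, w].
In Python, from plant import state, camera, camera_info, finish_job, trace, landmark_of gives the robot as it stands.
- The arm moves only by the tool carry_out, never from a script. Its argument "plan" is a list of rows, each a list of 7 numbers: the shift along the tool's x, y, z in m, then the turn, a rotation vector about the tool's x, y, z in rad, then the finger opening in m, from 0 to 0.0854. A call has 1 to 5 rows; each row shifts and turns the pose as measured when the row begins, along the tool's axes as they then stand; what a row does not reach is not made up. A row lasts 1/12 s, in which the tool goes at most 41.7 mm and 7.16 degrees, less where a joint would pass 70% of its speed; a pose out of reach is approached as far as the arm can. A call with a gripper value outside its range is refused whole. The fingers move at their own pace and stop on an object; "grip_force" is the grip in N (left out, the last holds). Time passes only in rows, so rows that do not move let the fingers close. It gives the time, the measured TCP pose, the force and the opening at its end, in the units of the state.
- state(): the state, without advancing time (a new reading comes with each control period).
- camera(name): name is "scene" or "top" or "wrist"; returns the picture (400x640x3 uint8, red, green, blue); there is no depth.
- camera_info(name): a dict with "fx", "fy", "cx", "cy" (pixels), "xyz" and "orientation" of the camera in the world. Camera axes: x right, y up, looking along -z (the intrinsics and any distortion apply to the point x, -y, -z); pixel columns grow to the right and rows downward; lengths in m; the calibration is good to about 2 mm. A picture is of the moment at which its call begins: read the wrist's pose just before it. camera_info takes no time and is no camera call; for the wrist camera it gives the pose at the moment of the call.
- finish_job(): hands the job in, once; it reports no verdict.
Trained networks look in the newest picture that a camera, given by its name, has taken for a name from the list of things; names that differ only in an ending like _2 or _b are one class to them, and where a whole thing is asked for, a point or a joint stands for the part that bears it (a point fixed in the world has none). Each returns a list of dicts, best first, with "confidence" (0 to 1); they miss things now and then, are a little off and sometimes report something else, mostly with a low value. They report only what shows in the picture. A call takes as long as a camera call. They do not tell look-alikes from the thing itself.
- trace(thing, camera): "pixels" (400x640 bool, what is visible of it).
- landmark_of(thing, camera): "point" ([x, y, z] in m, in world coordinates, good to about 4 mm: a listed point, or the origin of a listed thing).
The state is a dict: "time": time; "joints": joint angles; "joint_vel": joint speeds; "tau": joint torques, N m; "ee_pos": TCP position; "tool_rot": TCP orientation; "force": force on the tool from outside, world axes, zero at the start; "wrist_torque": the same for the moment, N m; "width": finger opening in m.
Only numpy, scipy, OpenCV 4.12 (cv2) and the standard library are available. Lean on these libraries where they do the work, as an engineer would, in place of code of your own. Each camera call takes 0.05 s, during which the arm holds its last target. There are 200 camera calls.

## Task

The lower half of a two-part bending form stands in the sloping glue-up cradle. From the three upper halves on the peg rack pick the one sawn from the same block, lift it up and off its peg and close the form with it: seam shut along its whole length, ends and faces flush, then let go. Leave the other two halves hanging and everything else on the bench where it is.

Things in the scene. Friction and masses are not known exactly. Their poses are not given: they have to be found in the camera images.
- form_lower: Lower half of the form, pale wood, fixed in the cradle, 140 mm long (y), 40 mm thick (x = +-20 mm). Top edge sawn to an S: 11 mm x sin(2 pi y / 140 mm) about its mid level, so high at y = +35 mm, low at y = -35 mm. Origin: mid-length, mid-thickness, at that mid level. z leans 30 deg from vertical, top towards the robot; x points out of the slope. Form closed: upper half's origin and axes coincide with these.
- cradle: Plywood glue-up cradle, fixed; base 170 by 200 mm, origin under it; the lower half's origin is 100 mm above. Its back board, 180 mm wide, lies along the whole face x = -20 mm of the lower half (on the robot's side) and rises to z = +25 mm in the lower half's frame, so an upper half comes down along that frame's z just in front of the board.
- upper_s: Upper half sawn from the same block as the one in the cradle; pale wood, 140 mm long (y), 40 mm thick (x = +-20 mm), about 0.2 kg. Lower edge is the same S, 11 mm x sin(2 pi y / 140 mm). Origin: mid-length, mid-thickness, at the S's mid level; z towards the stem. Flat shoulder at z = 45 mm, a stem in its middle above that. Starts hanging on one of the three pegs, which one varies.
- upper_s_grip (a point): Point in the middle of the stem of upper_s, at z = 83 mm of that half, where to grip it: the stem is 50 mm wide (y = +-25 mm) and 40 mm thick (x), with flat parallel sides, from z = 45 mm to its top at z = 107 mm. A hanging hole, 24 mm wide, goes through it along x from z = 51 to 91 mm; its top rests on the peg. Axes as upper_s.
- upper_arch: Upper half of another form: lower edge one single arch, hollow in the middle, 22 mm high. Otherwise of the same size, wood, stem, axes and origin as upper_s, hanging on another peg.
- upper_wave: Upper half of a third form: lower edge a double wave, 8 mm up and down (two full waves). Otherwise of the same size, wood, stem, axes and origin as upper_s, hanging on another peg.
- rack: Wooden peg rack, fixed. Origin on the bench under the middle hanging half; x points away from the robot, z up. Rail on the robot's side of the halves, its face at x = -30 mm, from z = 192 to 218 mm, 420 mm long, on two 24 mm posts at x = -62 mm, y = +-85 mm (220 mm high); feet 20 mm high. Pegs at y = -170, 0, +170 mm. A half hangs with its mid-thickness at x = 0, its axes along the rack's.
- peg_mid (a point): Point on the axis of the middle peg, at x = 0, z = 200 mm of the rack; the others are alike, 170 mm to either side. Steel peg 10 mm thick, level, running from the rail away from the robot (+x) to x = 32 mm; its end there turns up, 12 mm higher (tip at x = 43 mm). To free a half raise it 14 to 28 mm (best 21 mm), then draw it at least 70 mm along +x. Axes as the rack.
- spare_arch: Lower half of the arch form, standing loose at the back, 140 by 40 mm, 66 mm high; origin under its middle, y along its length. Not used.
- spare_wave: Lower half of the wave form, standing loose at the back, 140 by 40 mm, 63 mm high; origin under its middle, y along its length. Not used.
- glue: Standing glue bottle, 66 mm across, 198 mm high with its nozzle; origin under its middle.
- tape: Roll of tape lying flat, 104 mm across, 36 mm high; origin under its middle.
- mallet: Rubber mallet lying on its side, 290 mm long; handle to -x, head 60 mm thick and 95 mm long at x = +100 mm; origin on the bench under the handle's line.
- plane: Hand plane standing on its sole, 245 by 62 mm, about 95 mm high; origin under its middle, toe to +x.
Not all that is in view belongs to the job. What is shaped like the upper_s but turquoise is not meant.

How it is judged:
By the outcome, as a careful person would: the job done as asked, in the order asked, and still so for the second after the job is handed in, with the robot touching nothing.
It also fails if it takes over 43 s, if anything falls off the work surface, if the arm or the gripper's body presses on something with over 40 N, if the wrist force passes 120 N, or if a joint passes its speed limit or range.

## Working session

There is one attempt and no reset: what is moved stays moved. The work goes in short steps, Python scripts to look and compute and a tool call to move; the robot and the scene stay as the last step left them, time stands still between calls to the robot, and variables do not carry over. Pictures are saved under pics/ and viewed, about 8 in all and at most 12, crops included, and the job is handed in when it is done.

Besides the shell and the picture viewer there is one more tool, called after "Request:" as a command line: name --pt "numbers of a row" for each row, then --argument value for the rest. carry_out: Moves the arm, as the interface text tells. Its arguments: {"type":"object","properties":{"plan":{"type":"array","items":{"type":"array","items":{"type":"number"}}},"grip_force":{"type":"number"}},"required":["plan"]}

```bash
ls; mkdir -p pics; cat > h.py <<'E'
import numpy as np, cv2
from scipy.spatial.transform import Rotation as R
from plant import *
def save(cam,name,crop=None,sc=1):
    im=camera(cam)[:,:,::-1]
    if crop: a,b,c,d=crop; im=im[b:d,a:c]
    if sc!=1: im=cv2.resize(im,None,fx=sc,fy=sc,interpolation=cv2.INTER_CUBIC)
    cv2.imwrite('pics/'+name,im)
def proj(cam,P,ci=None):
    ci=ci or camera_info(cam); r=R.from_quat(ci['orientation'])
    p=r.inv().apply(np.atleast_2d(P)-np.array(ci['xyz']))
    return np.c_[ci['cx']+ci['fx']*p[:,0]/-p[:,2], ci['cy']+ci['fy']*p[:,1]/p[:,2]]
E
python3 - <<'E'
from h import *
print(state())
for c in ('scene','top','wrist'): print(c,camera_info(c))
save('scene','s1.png'); save('top','t1.png')
for c in ('scene','top'):
  for t in ('form_lower','cradle','upper_s','upper_s_grip','upper_arch','upper_wave','rack','peg_mid','glue','tape','mallet','plane','spare_arch','spare_wave'):
    print(c,t,[(np.round(d['point'],3).tolist(),round(d['confidence'],2)) for d in landmark_of(t,c)])
E
```

```text
pics
{'time': 0.0, 'joints': array([-1.25000677e+00,  5.33887447e-02,  1.61431185e+00,  3.24941780e-06,
        1.47596599e+00, -1.19027170e-01]), 'joint_vel': array([-0.000413  , -0.00085574,  0.00020822,  0.00013728, -0.00145344,
        0.00029895]), 'tau': array([-4.67376067e-04, -3.93671966e+01, -3.70179749e+01, -1.13061001e-04,
        6.93050111e-03,  6.14847224e-06]), 'ee_pos': array([ 0.26594427, -0.56507425,  0.30263241]), 'tool_rot': array([ 9.75916952e-01,  2.18139925e-01, -1.02823942e-04, -1.03185621e-03]), 'force': array([ 0.48533476,  0.33484132, -0.55140954]), 'wrist_torque': array([-0.04194742, -0.02696563, -0.00964513]), 'width': 0.08564536409855747}
scene {'fx': 402.63375382249365, 'fy': 402.63375382249365, 'cx': 313.00237084502044, 'cy': 199.18860936634098, 'xyz': array([ 0.9829812 , -0.72977896,  1.30202138]), 'orientation': array([0.307714  , 0.07398445, 0.21778026, 0.92326061])}
top {'fx': 369.0505025514747, 'fy': 369.0505025514747, 'cx': 322.18547823162953, 'cy': 194.40345186959865, 'xyz': array([0.37870453, 0.05160722, 1.24854003]), 'orientation': array([-0.0
[... 1123 characters left out ...]
le [([0.489, 0.288, -0.0], 0.96)]
top upper_s [([0.419, -0.374, 0.116], 0.63), ([0.662, -0.45, 0.023], 0.57)]
top upper_s_grip [([0.421, -0.373, 0.195], 0.7), ([0.682, -0.532, 0.023], 0.65)]
top upper_arch [([0.461, -0.21, 0.114], 0.9)]
top upper_wave [([0.501, -0.04, 0.114], 0.93)]
top rack [([0.459, -0.208, 0.001], 0.96)]
top peg_mid [([0.46, -0.209, 0.198], 0.98)]
top glue [([0.717, 0.04, -0.001], 0.96)]
top tape [([0.382, 0.011, -0.003], 0.77)]
top mallet [([0.648, -0.281, -0.003], 0.71)]
top plane [([0.427, 0.539, -0.004], 0.85), ([0.458, -0.207, 0.109], 0.62), ([0.652, -0.28, -0.004], 0.57)]
top spare_arch [([0.775, -0.107, -0.001], 0.81)]
top spare_wave [([0.758, 0.188, 0.002], 0.86)]
```

View pics/s1.png

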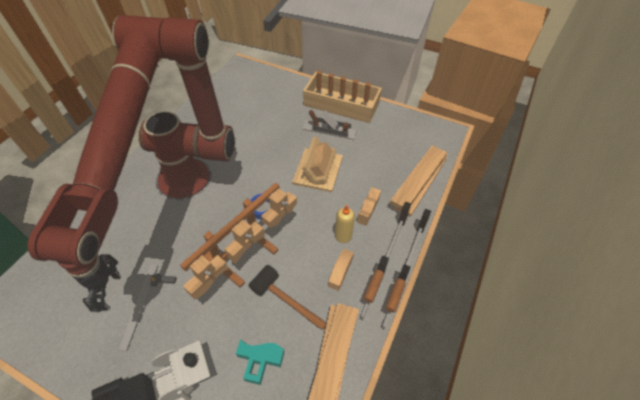

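View pics/t1.png

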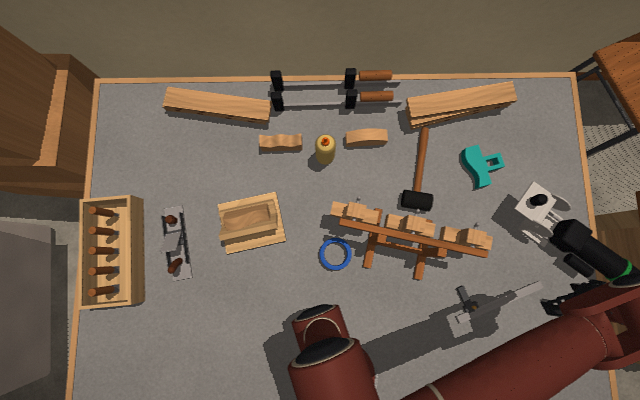

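The scene view shows three pale halves on the rack at about (205,270), (245,237) and (280,207). The turquoise decoy is at (260,357), and the cradle with the lower half is at (318,165). In the top view the cradle is at (250,222), turned about +11°. The network puts upper_s on the right-hand peg, at scene (205,270). I'll confirm that with an enlarged crop.

```bash
python3 - <<'E'
from h import *
save('scene','s2.png',(170,175,310,310),5)
camera('top')
for t in('cradle','rack'):
  m=[d for d in trace(t,'top')][:1]
  if m:
    p=m[0]['pixels'].astype(np.uint8); c=max(cv2.findContours(p,0,1)[0],key=cv2.contourArea); b=cv2.boxPoints(cv2.minAreaRect(c))
    ci=camera_info('top'); r=R.from_quat(ci['orientation'])
    d=r.apply(np.c_[(b[:,0]-ci['cx'])/ci['fx'],-(b[:,1]-ci['cy'])/ci['fy'],-np.ones(4)])
    w=ci['xyz']+d*((0.012-ci['xyz'][2])/d[:,2])[:,None]; print(t,w[:,:2].round(3).tolist(),m[0]['confidence'])
for c in('scene','top'): print(landmark_of('form_lower',c)[:2])
E
```

```text
cradle [[0.549, 0.427], [0.595, 0.209], [0.424, 0.171], [0.38, 0.385]] 0.96
rack [[0.382, 0.039], [0.569, -0.035], [0.386, -0.501], [0.206, -0.418]] 0.83
[{'point': [0.4863, 0.29, 0.0993], 'confidence': 0.62}, {'point': [0.4187, -0.3724, 0.1162], 'confidence': 0.45}]
[{'point': [0.4906, 0.2912, 0.0986], 'confidence': 0.94}]
```

View pics/s2.png

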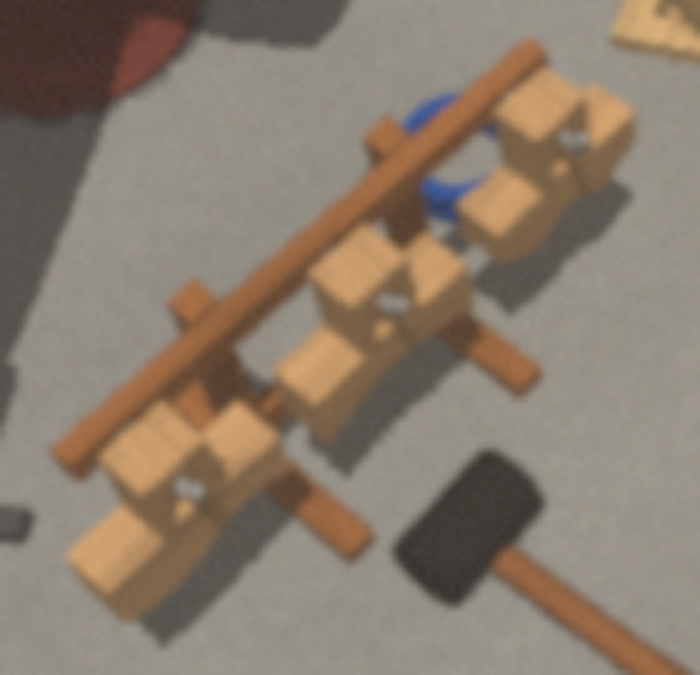

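The crop confirms it. The right-hand half, crop (170,500), is deep at its -y end and shallow at its +y end, so it has the S edge and is upper_s. The middle half, crop (380,320), is hollow in the middle, so it's the arch. The left half, crop (560,160), is the double wave. The turquoise one is a decoy. I'll approach the right-hand half.

```bash
cat >> h.py <<'E'
def rz(deg): return R.from_euler('z',deg,degrees=True)
RACK=rz(-13.7); FLIP=R.from_euler('x',180,degrees=True)
M=np.array([.459,-.209,0]); US=M+RACK.apply([0,-.17,0])
FR=rz(11.8)*R.from_euler('y',-30,degrees=True); FO=np.array([.4885,.2905,.100])
def rows(way,n=None,w=0.0854):
    "way: list of (pos,Rot,n); prints rows"
    s=state(); p=np.array(s['ee_pos']); q=R.from_quat(s['tool_rot'])
    for P,Q,n in way:
        P=np.array(P); rv=(q.inv()*Q).as_rotvec(); st=R.from_rotvec(rv/n)
        p0=p; 
        for i in range(n):
            p1=p0+(P-p0)*(i+1)/n; d=q.inv().apply(p1-p); print('[%.4f,%.4f,%.4f,%.3f,%.3f,%.3f,%.4f],'%(*d,*(rv/n),w),end=''); p=p1; q=q*st
        print(' |mm/row %.0f deg/row %.1f'%(1e3*np.linalg.norm(P-p0)/n,np.degrees(np.linalg.norm(rv))/n))
E
python3 - <<'E'
from h import *
rows([([*US[:2],.36],RACK*FLIP,8)])
E
```

```text
[0.0274,-0.0135,-0.0070,0.000,0.000,0.085,0.0854],[0.0262,-0.0158,-0.0070,0.000,0.000,0.085,0.0854],[0.0248,-0.0180,-0.0070,0.000,0.000,0.085,0.0854],[0.0232,-0.0200,-0.0070,0.000,0.000,0.085,0.0854],[0.0214,-0.0219,-0.0070,0.000,0.000,0.085,0.0854],[0.0194,-0.0236,-0.0070,0.000,0.000,0.085,0.0854],[0.0174,-0.0252,-0.0070,0.000,0.000,0.085,0.0854],[0.0152,-0.0266,-0.0070,0.000,0.000,0.085,0.0854], |mm/row 31 deg/row 4.9
```

Request:
carry_out --pt "0.027 -0.014 -0.007 0 0 0.085 0.0854" --pt "0.026 -0.016 -0.007 0 0 0.085 0.0854" --pt "0.025 -0.018 -0.007 0 0 0.085 0.0854" --pt "0.023 -0.02 -0.007 0 0 0.085 0.0854" --pt "0.021 -0.022 -0.007 0 0 0.085 0.0854"

```text
time: 2.22
ee_pos: [0.3602, -0.4456, 0.337]
tool_rot: [1.0, -0.007, -0.002, -0.002]
force: [-0.1, 0.6, -0.7]
width: 0.0855
```

Request:
carry_out --pt "0.02 -0.023 -0.007 0 0 0.085 0.0854" --pt "0.018 -0.025 -0.007 0 0 0.085 0.0854" --pt "0.015 -0.027 -0.007 0 0 0.085 0.0854" --pt "0 0 0 0 0 0 0.0854"

```text
time: 2.55
ee_pos: [0.4259, -0.3695, 0.3616]
tool_rot: [0.99, -0.14, 0.0, -0.001]
force: [0.4, -0.4, 0.5]
width: 0.0856
```

```bash
python3 - <<'E'
from h import *
s=state(); print(s['ee_pos'],s['joints'].round(2),R.from_quat(s['tool_rot']).as_matrix().round(3))
ci=camera_info('wrist'); save('wrist','w1.png')
for t in('upper_s','upper_s_grip'): print([(np.round(d['point'],4).tolist(),round(d['confidence'],2)) for d in landmark_of(t,'wrist')])
print('predicted grip px',proj('wrist',[[*US[:2],.197]],ci), 'stem top corners')
print(proj('wrist',[US+RACK.apply([x,y,.221]) for x in(-.02,.02) for y in (-.025,.025)],ci).round(0).tolist())
rows([([*US[:2],.36],RACK*FLIP,1),([*US[:2],.251],RACK*FLIP,4)])
E
```

```text
[ 0.42587362 -0.36947801  0.36156392] [-0.85 -0.12  1.69  0.    1.58  1.  ] [[ 0.961 -0.278  0.001]
 [-0.278 -0.961  0.002]
 [ 0.001 -0.002 -1.   ]]
[([0.422, -0.3727, 0.114], 0.63)]
[([0.421, -0.3742, 0.1943], 0.66)]
predicted grip px [[327.23769347 210.14527254]] stem top corners
[[359.0, 241.0], [298.0, 243.0], [359.0, 193.0], [295.0, 196.0]]
[-0.0036,0.0027,-0.0006,-0.001,0.003,-0.043,0.0854], |mm/row 5 deg/row 2.5
[-0.0000,-0.0000,0.0272,0.000,-0.000,-0.000,0.0854],[-0.0000,-0.0000,0.0272,0.000,-0.000,-0.000,0.0854],[-0.0000,-0.0000,0.0272,0.000,-0.000,-0.000,0.0854],[-0.0000,-0.0000,0.0272,0.000,-0.000,-0.000,0.0854], |mm/row 27 deg/row 0.0
```

View pics/w1.png

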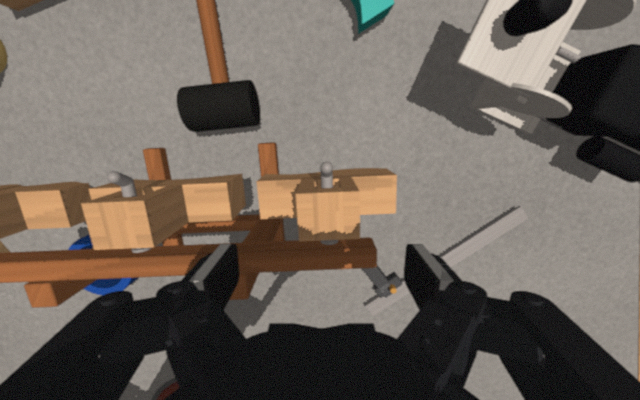

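The wrist view matches the model to about 2 px: the stem top spans (297–359, 193–243). The pose and rack yaw are good, so I'll descend and grip.

Request:
carry_out --pt "-0.0035 0.0027 0 0 0.003 -0.043 0.0854" --pt "0 0 0.03 0 0 0 0.0854" --pt "0 0 0.03 0 0 0 0.0854" --pt "0 0 0.03 0 0 0 0.0854" --pt "0 0 0 0 0 0 0.0854"

```text
time: 3.12
ee_pos: [0.4149, -0.38, 0.2672]
tool_rot: [0.993, -0.12, 0.001, 0.002]
force: [-1.3, 0.5, -1.6]
width: 0.0855
```

```bash
python3 - <<'E'
from h import *
rows([([*US[:2],.251],RACK*FLIP,1)])
E
```

```text
[0.0023,-0.0066,0.0162,0.003,-0.002,-0.002,0.0854], |mm/row 18 deg/row 0.2
```

Request:
carry_out --pt "0.0023 -0.0066 0.016 0.003 -0.002 -0.002 0.0854" --pt "0 0 0 0 0 0 0.0854"

```text
time: 3.28
ee_pos: [0.4165, -0.3757, 0.2496]
tool_rot: [0.993, -0.121, -0.002, -0.001]
force: [-0.7, 1.2, -1.9]
width: 0.0854
```

```bash
python3 - <<'E'
from h import *
print(state()['ee_pos']);rows([([*US[:2],.251],RACK*FLIP,1)])
E
```

```text
[ 0.41648478 -0.37568958  0.24957988]
[0.0018,-0.0020,-0.0014,-0.002,0.004,-0.003,0.0854], |mm/row 3 deg/row 0.3
```

Request:
carry_out --pt "0.0018 -0.002 -0.001 0 0.003 -0.003 0.0854" --pt "0 0 0 0 0 0 0.048" --pt "0 0 0 0 0 0 0.046" --pt "0 0 0 0 0 0 0.045" --pt "0 0 0 0 0 0 0.044" --grip_force 60

```text
time: 3.7
ee_pos: [0.419, -0.378, 0.258]
tool_rot: [0.993, -0.12, 0.003, 0.002]
force: [-0.6, -0.3, -2.0]
width: 0.0495
```

Request:
carry_out --pt "0 0 0 0 0 0 0.04" --pt "0 0 0 0 0 0 0.04" --grip_force 60

```text
time: 3.87
ee_pos: [0.4192, -0.3784, 0.2592]
tool_rot: [0.993, -0.12, 0.003, 0.003]
force: [0.1, -0.3, -2.0]
width: 0.0495
```

Request:
carry_out --pt "0 0 -0.008 0 0 0 0.04" --pt "0 0 -0.008 0 0 0 0.04"

```text
time: 4.03
ee_pos: [0.4184, -0.3775, 0.2738]
tool_rot: [0.993, -0.12, 0.002, 0.001]
force: [-0.8, -0.4, -1.0]
width: 0.0495
```

```bash
python3 - <<'E'
from h import *
s=state();print(s['ee_pos'],s['force']); 
save('scene','s3.png',(170,215,270,315),6)
for c in('scene','wrist','top'):
  if c!='scene': camera(c)
  print(c,[(t,np.round(d['point'],4).tolist(),round(d['confidence'],2)) for t in('upper_s','upper_s_grip') for d in landmark_of(t,c)])
E
```

```text
[ 0.4183881  -0.3775368   0.27384914] [-0.80898606 -0.40577289 -0.99636096]
scene [('upper_s', [0.4139, -0.3822, 0.1295], 0.88), ('upper_s', [0.6663, -0.4508, 0.0171], 0.7), ('upper_s_grip', [0.423, -0.3831, 0.2111], 0.58), ('upper_s_grip', [0.6819, -0.5345, 0.0202], 0.57)]
wrist [('upper_s', [0.4179, -0.3765, 0.1327], 0.74), ('upper_s_grip', [0.4177, -0.3792, 0.215], 0.6)]
top [('upper_s', [0.418, -0.3781, 0.1303], 0.92), ('upper_s', [0.6594, -0.4547, 0.0209], 0.63), ('upper_s_grip', [0.4214, -0.3798, 0.2136], 0.84), ('upper_s_grip', [0.6828, -0.5336, 0.0214], 0.71)]
```

View pics/s3.png

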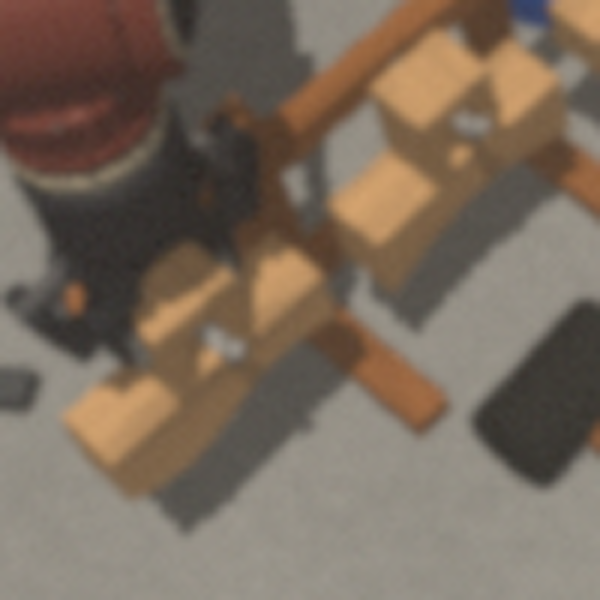

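The half has been raised about 17 mm and held level in the grip, with the peg in the lower part of the hole at crop (225,340). I'll raise it a little more and draw it out along +x.

Request:
carry_out --pt "0 0 -0.004 0 0 0 0.04" --pt "0.02 0 0 0 0 0 0.04" --pt "0.025 0 0 0 0 0 0.04" --pt "0.03 0 0 0 0 0 0.04" --pt "0.025 0 0 0 0 0 0.04"

```text
time: 4.9
ee_pos: [0.5149, -0.4017, 0.2774]
tool_rot: [0.992, -0.122, 0.0, 0.001]
force: [-0.5, -0.7, -1.4]
width: 0.0495
```

```bash
cat >> h.py <<'E'
H=.144
def tgt(x,y,z): return FO+FR.apply([x,y,z+H]), FR*FLIP
E
python3 - <<'E'
from h import *
Q=RACK*FLIP; G=FR*FLIP
rows([([.52,-.39,.43],Q,4),([.50,0.02,.43],Q,11),(tgt(.02,0,.16)[0],G,8)],w=.04); print(tgt(.02,0,.16)[0],tgt(.02,0,.09)[0])
E
```

```text
[0.0006,-0.0031,-0.0381,0.000,-0.000,-0.002,0.0400],[0.0006,-0.0031,-0.0381,0.000,-0.000,-0.002,0.0400],[0.0006,-0.0031,-0.0381,0.000,-0.000,-0.002,0.0400],[0.0006,-0.0031,-0.0381,0.000,-0.000,-0.002,0.0400], |mm/row 38 deg/row 0.1
[-0.0106,-0.0358,-0.0000,0.000,-0.000,-0.000,0.0400],[-0.0106,-0.0358,-0.0000,0.000,-0.000,-0.000,0.0400],[-0.0106,-0.0358,-0.0000,0.000,-0.000,-0.000,0.0400],[-0.0106,-0.0358,-0.0000,0.000,-0.000,-0.000,0.0400],[-0.0106,-0.0358,-0.0000,0.000,-0.000,-0.000,0.0400],[-0.0106,-0.0358,-0.0000,0.000,-0.000,-0.000,0.0400],[-0.0106,-0.0358,-0.0000,0.000,-0.000,-0.000,0.0400],[-0.0106,-0.0358,-0.0000,0.000,-0.000,-0.000,0.0400],[-0.0106,-0.0358,-0.0000,0.000,-0.000,-0.000,0.0400],[-0.0106,-0.0358,-0.0000,0.000,-0.000,-0.000,0.0400],[-0.0106,-0.0358,-0.0000,0.000,-0.000,-0.000,0.0400], |mm/row 37 deg/row 0.0
[-0.0246,-0.0253,0.0071,0.015,0.064,-0.054,0.0400],[-0.0236,-0.0265,0.0059,0.015,0.064,-0.054,0.0400],[-0.0225,-0.0277,0.0048,0.015,0.064,-0.054,0.0400],[-0.0212,-0.0288,0.0038,0.015,0.064,-0.054,0.0400],[-0.0199,-0.0298,0.0029,0.015,0.064,-0.054,0.0400],[-0.0184,-0.0308,0.0021,0.015,0.064,-0.054,0.0400],[-0.0168,-0.0318,0.0015,0.015,0.064,-0.054,0.0400],[-0.0151,-0.0326,0.0009,0.015,0.064,-0.054,0.0400], |mm/row 36 deg/row 4.9
[0.35666664 0.26295858 0.37327172] [0.390927   0.27011594 0.31264994]
```

Request:
carry_out --pt "0 -0.003 -0.038 0 0 0 0.04" --pt "0 -0.003 -0.038 0 0 0 0.04" --pt "0 -0.003 -0.038 0 0 0 0.04" --pt "0 -0.003 -0.038 0 0 0 0.04" --pt "-0.01 -0.03 0 0 0 0 0.04"

```text
time: 5.32
ee_pos: [0.5199, -0.3617, 0.4246]
tool_rot: [0.992, -0.123, -0.007, -0.004]
force: [-1.1, 0.9, -0.6]
width: 0.0496
```

Request:
carry_out --pt "-0.0106 -0.036 0 0 0 0 0.04" --pt "-0.0106 -0.036 0 0 0 0 0.04" --pt "-0.0106 -0.036 0 0 0 0 0.04" --pt "-0.0106 -0.036 0 0 0 0 0.04" --pt "-0.0106 -0.036 0 0 0 0 0.04"

```text
time: 5.73
ee_pos: [0.5124, -0.1707, 0.4323]
tool_rot: [0.992, -0.127, -0.003, -0.002]
force: [1.3, 0.7, -1.5]
width: 0.0495
```

Request:
carry_out --pt "-0.0106 -0.036 0 0 0 0 0.04" --pt "-0.0106 -0.036 0 0 0 0 0.04" --pt "-0.0106 -0.036 0 0 0 0 0.04" --pt "-0.0106 -0.036 0 0 0 0 0.04" --pt "-0.0106 -0.036 0 0 0 0 0.04"

```text
time: 6.15
ee_pos: [0.5037, 0.0256, 0.4352]
tool_rot: [0.992, -0.128, -0.001, -0.002]
force: [0.8, 0.6, -2.2]
width: 0.0496
```

```bash
python3 - <<'E'
from h import *
s=state(); print(s['ee_pos'],s['joints'].round(2)); rows([(tgt(.02,0,.11)[0],FR*FLIP,9)],w=.04)
E
```

```text
[0.50368458 0.02559947 0.4352499 ] [-0.1  -0.28  1.71  0.    1.72  1.73]
[-0.0200,-0.0226,0.0118,0.013,0.057,-0.050,0.0400],[-0.0195,-0.0234,0.0110,0.013,0.057,-0.050,0.0400],[-0.0189,-0.0242,0.0102,0.013,0.057,-0.050,0.0400],[-0.0182,-0.0250,0.0095,0.013,0.057,-0.050,0.0400],[-0.0174,-0.0258,0.0088,0.013,0.057,-0.050,0.0400],[-0.0166,-0.0266,0.0081,0.013,0.057,-0.050,0.0400],[-0.0157,-0.0273,0.0076,0.013,0.057,-0.050,0.0400],[-0.0147,-0.0279,0.0071,0.013,0.057,-0.050,0.0400],[-0.0137,-0.0286,0.0066,0.013,0.057,-0.050,0.0400], |mm/row 32 deg/row 4.4
```

Request:
carry_out --pt "-0.02 -0.023 0.011 0.013 0.057 -0.05 0.04" --pt "-0.0195 -0.023 0.011 0.013 0.057 -0.05 0.04" --pt "-0.019 -0.024 0.01 0.013 0.057 -0.05 0.04" --pt "-0.018 -0.025 0.0095 0.013 0.057 -0.05 0.04" --pt "-0.017 -0.026 0.009 0.013 0.057 -0.05 0.04"

```text
time: 6.57
ee_pos: [0.4349, 0.1684, 0.3801]
tool_rot: [0.988, 0.004, 0.153, -0.019]
force: [0.2, 0.2, -2.2]
width: 0.0495
```

Request:
carry_out --pt "-0.0165 -0.0265 0.008 0.013 0.057 -0.05 0.04" --pt "-0.0155 -0.027 0.0075 0.013 0.057 -0.05 0.04" --pt "-0.0145 -0.028 0.007 0.013 0.057 -0.05 0.04" --pt "-0.0135 -0.0285 0.0065 0.013 0.057 -0.05 0.04" --pt "0 0 0 0 0 0 0.04"

```text
time: 6.98
ee_pos: [0.3715, 0.2822, 0.3285]
tool_rot: [0.956, 0.113, 0.269, -0.032]
force: [-0.4, -0.8, -2.6]
width: 0.0491
```

```bash
python3 - <<'E'
from h import *
s=state(); print(s['ee_pos'],s['joints'].round(2)); rows([(tgt(.02,0,.11)[0],FR*FLIP,1)],w=.04)
print('half org by H',(np.array(s['ee_pos'])+R.from_quat(s['tool_rot']).apply([0,0,H])).round(4), 'tool in form', (FR.inv()*R.from_quat(s['tool_rot'])*FLIP).as_rotvec(degrees=True).round(1))
for c in('wrist','scene','top'):
  save(c,'c_%s.png'%c); print(c,[(t,np.round(d['point'],4).tolist(),round(d['confidence'],2)) for t in('upper_s','upper_s_grip','form_lower','cradle') for d in landmark_of(t,c) if d['confidence']>.5])
a=cv2.imread('pics/c_wrist.png'); b=cv2.resize(cv2.imread('pics/c_scene.png')[100:220,260:420],(800,600))[:, :]
cv2.imwrite('pics/c_b.png',b)
E
```

```text
[0.37151115 0.28216719 0.32854775] [ 0.57 -0.63  2.17 -0.19  1.08  1.95]
[0.0059,0.0159,0.0019,-0.015,-0.025,0.025,0.0400], |mm/row 17 deg/row 2.2
half org by H [0.4445 0.2997 0.2057] tool in form [ 0.9 -1.4  1.4]
wrist [('upper_s', [0.4475, 0.3018, 0.2052], 0.7), ('upper_s_grip', [0.4033, 0.2866, 0.2755], 0.9)]
scene [('upper_s', [0.4503, 0.2901, 0.2122], 0.95), ('upper_s', [0.6645, -0.451, 0.0147], 0.63), ('upper_s_grip', [0.6823, -0.5328, 0.0167], 0.84), ('upper_s_grip', [0.41, 0.2839, 0.2847], 0.67), ('form_lower', [0.4845, 0.2892, 0.1024], 0.91), ('cradle', [0.4862, 0.2912, -0.0004], 0.77)]
top [('upper_s', [0.4496, 0.296, 0.2125], 0.86), ('upper_s', [0.6613, -0.4537, 0.0239], 0.64), ('upper_s_grip', [0.4081, 0.2858, 0.2825], 0.93), ('upper_s_grip', [0.6813, -0.5334, 0.0224], 0.69), ('form_lower', [0.4885, 0.2893, 0.0955], 0.68), ('cradle', [0.4895, 0.2917, 0.0], 0.83)]
```

View pics/c_wrist.png

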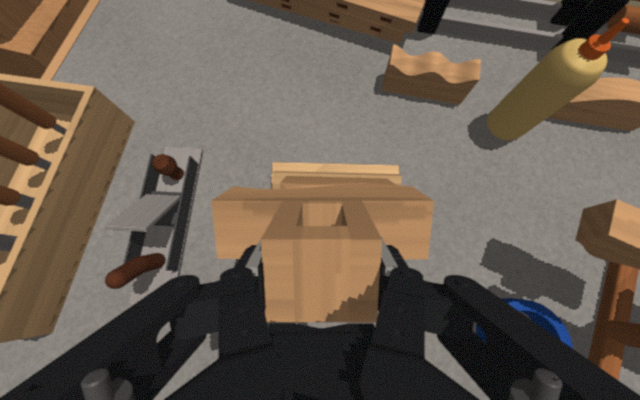

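The wrist view shows the half held straight and level above the cradle: shoulder at (215–430, 190–258), stem top at (265–380, 230–320), cradle base edge at (272–398, 168). I'll check the model against the pictures with one overlay.

```bash
cat >> h.py <<'E'
def half_edges(up=True):
    s=np.linspace(-.07,.07,29); S=.011*np.sin(2*np.pi*s/.14); L=[]
    for x in(-.02,.02):
        L.append(np.c_[s*0+x,s,S])
        zz=.045 if up else -.03
        L.append(np.array([[x,-.07,S[0]],[x,-.07,zz],[x,.07,zz],[x,.07,S[-1]]]))
        if up: L.append(np.array([[x,-.025,.045],[x,-.025,.107],[x,.025,.107],[x,.025,.045]]))
    for y,z in ((-.07,0),(.07,0))+(((-.07,.045),(.07,.045),(-.025,.107),(.025,.107)) if up else ()):
        L.append(np.array([[-.02,y,z],[.02,y,z]]))
    return L
def draw(im,cam,L,o,r,col,crop,sc,ci=None):
    for l in L:
        p=(proj(cam,o+r.apply(l),ci)-crop[:2]+.5)*sc
        cv2.polylines(im,[np.round(p*8).astype(np.int32)],False,col,1,cv2.LINE_AA,3)
def overlay(name,cams,ho,hr):
    out=[]
    for cam,crop,sc in cams:
        ci=camera_info(cam); im=camera(cam)[:,:,::-1]; a,b,c,d=crop
        im=cv2.resize(np.ascontiguousarray(im[b:d,a:c]),None,fx=sc,fy=sc,interpolation=cv2.INTER_CUBIC)
        draw(im,cam,half_edges(),ho,hr,(0,0,255),(a,b),sc,ci); draw(im,cam,half_edges(False),FO,FR,(0,255,0),(a,b),sc,ci)
        B=[np.array([[x,y,-.1] for x,y in((-.085,-.1),(.085,-.1),(.085,.1),(-.085,.1),(-.085,-.1))])]
        draw(im,cam,B,FO,rz(11.8),(255,0,0),(a,b),sc,ci); out.append(im)
    h=max(i.shape[0] for i in out); cv2.imwrite('pics/'+name,np.hstack([cv2.copyMakeBorder(i,0,h-i.shape[0],0,0,0) for i in out]))
E
python3 - <<'E'
from h import *
s=state(); q=R.from_quat(s['tool_rot']); print(s['ee_pos'])
overlay('o1.png',[('wrist',(200,150,450,335),1.8),('top',(210,180,300,265),3.8)],np.array(s['ee_pos'])+q.apply([0,0,H]),q*FLIP)
E
```

```text
[0.3759885  0.2791955  0.33294205]
```

View pics/o1.png

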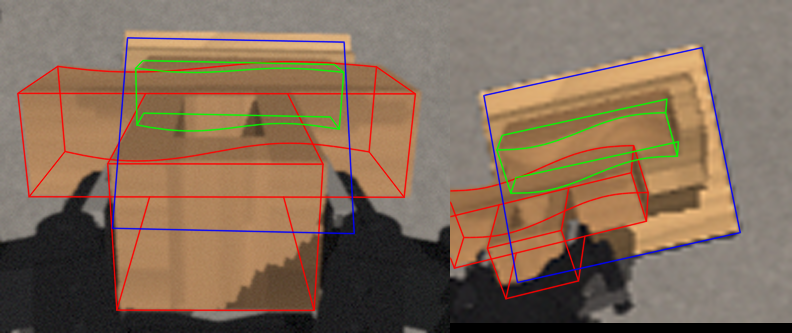

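The overlay fits. The red half matches to about 2 mm in the wrist view, and the cradle outline matches in the top view. Moving to a close standoff.

```bash
cat >> h.py <<'E'
def rep():
    s=state(); q=R.from_quat(s['tool_rot']); print('t',round(s['time'],2),'half in form mm',(1e3*FR.inv().apply(np.array(s['ee_pos'])+q.apply([0,0,H])-FO)).round(1),'rot',(FR.inv()*q*FLIP).as_rotvec(degrees=True).round(2),'F form',FR.inv().apply(s['force']).round(1),'T',FR.inv().apply(s['wrist_torque']).round(2),'w',round(s['width'],4))
E
python3 - <<'E'
from h import *
rep(); rows([(tgt(.008,0,.05)[0],FR*FLIP,4)],w=.04)
E
```

```text
t 7.83 half in form mm [ 23.3  13.7 114. ] rot [ 0.64 -1.72  0.98] F form [-0.7 -0.3 -1.8] T [0.01 0.41 0.05] w 0.0495
[-0.0033,0.0031,0.0159,-0.003,-0.007,0.004,0.0400],[-0.0031,0.0031,0.0159,-0.003,-0.007,0.004,0.0400],[-0.0030,0.0031,0.0159,-0.003,-0.007,0.004,0.0400],[-0.0029,0.0031,0.0160,-0.003,-0.007,0.004,0.0400], |mm/row 17 deg/row 0.5
```

Request:
carry_out --pt "-0.003 0.003 0.016 -0.003 -0.007 0.004 0.04" --pt "-0.003 0.003 0.016 -0.003 -0.007 0.004 0.04" --pt "-0.003 0.003 0.016 -0.003 -0.007 0.004 0.04" --pt "-0.003 0.003 0.016 -0.003 -0.007 0.004 0.04" --pt "0 0 0 0 0 0 0.04"

```text
time: 8.25
ee_pos: [0.4019, 0.2733, 0.2726]
tool_rot: [0.96, 0.1, 0.26, -0.027]
force: [-0.1, 0.3, -2.3]
width: 0.0491
```

```bash
python3 - <<'E'
from h import *
rep(); rows([(tgt(.005,0,.03)[0],FR*FLIP,2)],w=.04)
E
```

```text
t 8.25 half in form mm [10.8  1.  49.6] rot [ 0.07 -0.35  0.05] F form [-1.2  0.3 -2. ] T [-0.01  0.49  0.03] w 0.0491
[-0.0025,0.0004,0.0098,-0.001,-0.003,0.000,0.0400],[-0.0025,0.0004,0.0098,-0.001,-0.003,0.000,0.0400], |mm/row 10 deg/row 0.2
```

Request:
carry_out --pt "-0.0025 0.0005 0.01 -0.001 -0.003 0 0.04" --pt "-0.0025 0.0005 0.01 -0.001 -0.003 0 0.04" --pt "0 0 0 0 0 0 0.04"

```text
time: 8.5
ee_pos: [0.4083, 0.2739, 0.2525]
tool_rot: [0.961, 0.1, 0.258, -0.026]
force: [-0.1, 0.8, -2.0]
width: 0.0494
```

```bash
python3 - <<'E'
from h import *
rep(); s=state(); q=R.from_quat(s['tool_rot'])
overlay('o2.png',[('scene',(285,125,350,205),6.5),('top',(210,180,300,265),4)],np.array(s['ee_pos'])+q.apply([0,0,H]),q*FLIP)
rep(); rows([(tgt(.003,0,.012)[0],FR*FLIP,2)],w=.04)
E
```

```text
t 8.5 half in form mm [ 5.5  0.1 29. ] rot [-0.01 -0.07  0.07] F form [-1.   0.8 -1.7] T [-0.04  0.44  0.04] w 0.0494
t 8.6 half in form mm [ 7.1  0.5 30.4] rot [ 0.02 -0.21  0.06] F form [-0.8 -0.3 -1.7] T [ 0.02  0.36 -0.05] w 0.0492
[-0.0018,0.0002,0.0092,-0.000,-0.002,0.001,0.0400],[-0.0018,0.0002,0.0092,-0.000,-0.002,0.001,0.0400], |mm/row 9 deg/row 0.1
```

View pics/o2.png

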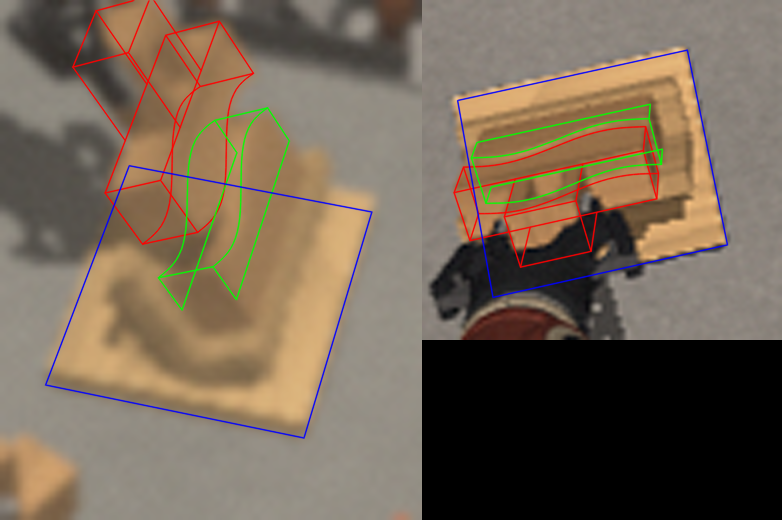

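The overlay agrees in both views: half and lower half are parallel and aligned, with the gap visible at scene crop (185,250). Descending now.

Request:
carry_out --pt "-0.002 0 0.009 0 -0.002 0.001 0.04" --pt "-0.002 0 0.009 0 -0.002 0.001 0.04" --pt "0 0 0 0 0 0 0.04"

```text
time: 8.85
ee_pos: [0.4152, 0.2764, 0.2383]
tool_rot: [0.96, 0.099, 0.259, -0.028]
force: [-1.3, -0.3, -1.7]
width: 0.0495
```

```bash
python3 - <<'E'
from h import *
rep();rows([(tgt(.002,0,.004)[0],FR*FLIP,2)],w=.04)
E
```

```text
t 8.85 half in form mm [ 5.1  1.5 13.1] rot [ 0.13 -0.26 -0.07] F form [-2.   0.  -0.8] T [-0.01  0.44 -0.01] w 0.0495
[-0.0013,0.0006,0.0045,-0.001,-0.002,-0.001,0.0400],[-0.0012,0.0006,0.0045,-0.001,-0.002,-0.001,0.0400], |mm/row 5 deg/row 0.2
```

Request:
carry_out --pt "-0.003 0.001 0.003 0 -0.003 0 0.04" --pt "-0.002 0 0.003 0 0 0 0.04"

```text
time: 9.02
ee_pos: [0.4145, 0.2753, 0.2306]
tool_rot: [0.961, 0.099, 0.258, -0.028]
force: [-0.0, 0.4, -1.9]
width: 0.049
```

```bash
python3 - <<'E'
from h import *
rep()
E
```

```text
t 9.02 half in form mm [0.2 0.7 6.9] rot [ 0.15 -0.13 -0.07] F form [-0.9  0.4 -1.7] T [ 0.04  0.47 -0.  ] w 0.049
```

Request:
carry_out --pt "-0.001 0.0005 0.003 -0.002 -0.002 0 0.04" --pt "-0.0005 0 0.003 0 0 0 0.04"

```text
time: 9.18
ee_pos: [0.4165, 0.2753, 0.2246]
tool_rot: [0.961, 0.099, 0.258, -0.027]
force: [0.1, 0.2, -0.2]
width: 0.0494
```

```bash
python3 - <<'E'
from h import *
rep()
E
```

```text
t 9.18 half in form mm [-1.1 -0.1  0.6] rot [ 0.04 -0.11 -0.04] F form [ 0.   0.2 -0.3] T [-0.06  0.12  0.13] w 0.0494
```

Request:
carry_out --pt "0 0 0.003 0 0 0 0.04" --pt "0 0 0.003 0 0 0 0.04"

```text
time: 9.35
ee_pos: [0.4191, 0.276, 0.2239]
tool_rot: [0.961, 0.099, 0.257, -0.026]
force: [-37.2, -16.2, 38.0]
width: 0.0495
```

```bash
python3 - <<'E'
from h import *
rep()
E
```

```text
t 9.35 half in form mm [ 0.2 -0.2 -1.2] rot [-0.06  0.12 -0.07] F form [-15.4  -8.3  52.7] T [-0.52  2.83  0.39] w 0.0495
```

Firm seam contact at about 50 N. I'll relieve it and nudge the half towards the back board.

Request:
carry_out --pt "0 0 -0.001 0 0 0 0.04" --pt "-0.0015 0.0005 0 0 0 0 0.04"

```text
time: 9.52
ee_pos: [0.4181, 0.2757, 0.2269]
tool_rot: [0.961, 0.098, 0.258, -0.027]
force: [0.2, 1.4, -1.2]
width: 0.0492
```

```bash
python3 - <<'E'
from h import *
rep()
E
```

```text
t 9.52 half in form mm [ 1.2 -0.1  1.9] rot [-0.02 -0.02 -0.1 ] F form [-0.2  1.3 -1.3] T [-0.05  0.42 -0.04] w 0.0492
```

Lifted slightly free. Feel for the board in -x.

Request:
carry_out --pt "-0.0025 0 0 0 0 0 0.04" --pt "-0.002 0 0 0 0 0 0.04"

```text
time: 9.68
ee_pos: [0.4155, 0.2752, 0.2257]
tool_rot: [0.96, 0.099, 0.261, -0.027]
force: [8.0, 0.6, -1.8]
width: 0.0491
```

```bash
python3 - <<'E'
from h import *
rep()
E
```

```text
t 9.68 half in form mm [-0.8 -0.   2.2] rot [ 0.01 -0.37 -0.06] F form [ 6.  -1.  -5.5] T [-0.18 -1.16 -0.02] w 0.0491
```

The board is at x ≈ -0.8 mm in my frame. Now down gently along it.

Request:
carry_out --pt "0 0 0.002 0 0.004 0 0.04" --pt "-0.0005 0 0.002 0 0 0 0.04"

```text
time: 9.85
ee_pos: [0.4172, 0.2755, 0.2226]
tool_rot: [0.959, 0.099, 0.263, -0.027]
force: [-19.5, -7.0, 21.4]
width: 0.0494
```

```bash
python3 - <<'E'
from h import *
rep()
E
```

```text
t 9.85 half in form mm [ 0.  -0.  -1.4] rot [ 0.02 -0.7  -0.06] F form [-7.  -2.9 28.8] T [-0.48  1.75  0.16] w 0.0494
```

Request:
carry_out --pt "0 0 0 0 -0.006 0 0.04" --pt "-0.001 0 0.0005 0 -0.004 0 0.04"

```text
time: 10.02
ee_pos: [0.4174, 0.2756, 0.2229]
tool_rot: [0.96, 0.099, 0.26, -0.027]
force: [0.7, -1.4, 4.9]
width: 0.0492
```

```bash
python3 - <<'E'
from h import *
rep(); camera('top'); rep()
E
```

```text
t 10.02 half in form mm [-0.7 -0.  -1.3] rot [ 0.02 -0.3  -0.04] F form [ 2.8 -1.5  4. ] T [-0.35 -0.52 -0.  ] w 0.0492
t 10.07 half in form mm [-0.6 -0.  -1.3] rot [ 0.02 -0.3  -0.05] F form [ 0.7 -1.1  3.2] T [-0.23 -0.32  0.05] w 0.0491
```

Seated against the board and on the seam with little load. Release, slowly at first.

Request:
carry_out --pt "0 0 0 0 0 0 0.052" --pt "0 0 0 0 0 0 0.056" --pt "0 0 0 0 0 0 0.065" --pt "0 0 0 0 0 0 0.08" --pt "0 0 0 0 0 0 0.0854" --grip_force 20

```text
time: 10.48
ee_pos: [0.416, 0.2752, 0.2199]
tool_rot: [0.961, 0.098, 0.257, -0.027]
force: [-0.1, 0.4, -0.6]
width: 0.0849
```

```bash
python3 - <<'E'
from h import *
rep()
E
```

```text
t 10.48 half in form mm [-4.4 -0.1 -3.1] rot [ 0.01  0.08 -0.11] F form [-0.3  0.4 -0.5] T [ 0.02  0.19 -0.04] w 0.0849
```

Request:
carry_out --pt "0 0 -0.012 0 0 0 0.0854" --pt "0 0 -0.025 0 0 0 0.0854" --pt "0 0 -0.03 0 0 0 0.0854" --pt "0 0 -0.02 0 0 0 0.0854" --pt "0 0 0 0 0 0 0.0854"

```text
time: 10.9
ee_pos: [0.3705, 0.2651, 0.2931]
tool_rot: [0.962, 0.098, 0.252, -0.025]
force: [0.4, 0.8, 0.7]
width: 0.0857
```

```bash
python3 - <<'E'
from h import *
rep()
overlay('o3.png',[('scene',(285,125,350,205),6),('wrist',(210,130,440,390),1.7)],FO,FR)
for c in('scene','top','wrist'):
  if c=='top': camera(c)
  print(c,[(t,np.round(d['point'],4).tolist(),round(d['confidence'],2)) for t in('upper_s','upper_s_grip') for d in landmark_of(t,c) if d['confidence']>.5])
print('expect',FO,FO+FR.apply([0,0,.083]))
E
```

```text
t 10.9 half in form mm [-9.7 -1.  83.6] rot [-0.12  0.69 -0.1 ] F form [0.9 0.7 0.3] T [ 0.02  0.25 -0.06] w 0.0857
scene [('upper_s', [0.6652, -0.4518, 0.0182], 0.57), ('upper_s_grip', [0.6808, -0.5324, 0.0199], 0.91), ('upper_s_grip', [0.4437, 0.2812, 0.1731], 0.88)]
top [('upper_s', [0.4879, 0.292, 0.1012], 0.82), ('upper_s', [0.6623, -0.454, 0.0213], 0.63), ('upper_s', [0.4612, -0.209, 0.2014], 0.52), ('upper_s_grip', [0.4476, 0.2839, 0.1724], 0.64), ('upper_s_grip', [0.6806, -0.533, 0.0207], 0.6)]
wrist [('upper_s', [0.4912, 0.293, 0.1006], 0.97), ('upper_s_grip', [0.4459, 0.2819, 0.1689], 0.93)]
expect [0.4885 0.2905 0.1   ] [0.447877   0.28201341 0.17188011]
```

View pics/o3.png

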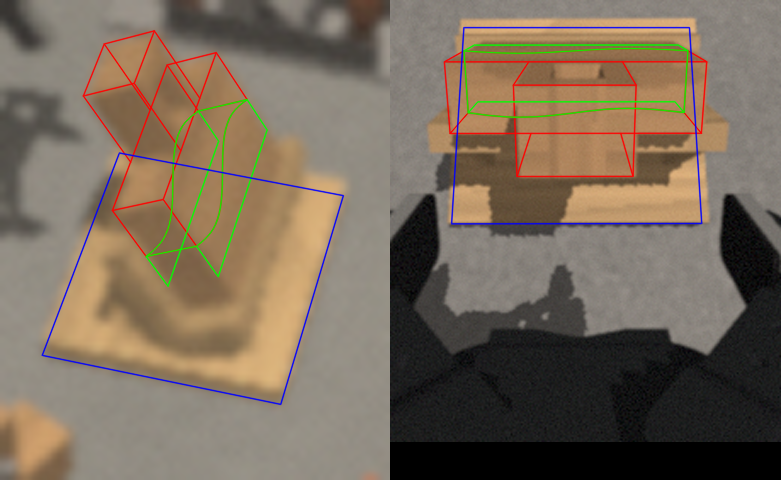

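The half looks seated and still in the cradle. I'll take one look at the open (+x) face to check seam and flushness, retreating and going round above.

```bash
python3 - <<'E'
from h import *
s=state(); q=R.from_quat(s['tool_rot']); ci=camera_info('wrist')
print('cam view dir in tool',q.inv().apply(R.from_quat(ci['orientation']).apply([0,0,-1])).round(3),'pos',q.inv().apply(ci['xyz']-s['ee_pos']).round(3))
G=rz(11.8)*R.from_euler('y',20,degrees=True)*FLIP
P=[.63,.32,.36]; print(G.apply([0,0,1]))
rows([([.40,.27,.42],FR*FLIP,4),(P,G,9)])
E
```

```text
cam view dir in tool [-0.264  0.001  0.965] pos [ 0.066  0.001 -0.071]
[-0.33479236 -0.06994177 -0.93969262]
[0.0226,0.0002,-0.0254,0.001,0.005,-0.000,0.0854],[0.0227,0.0002,-0.0253,0.001,0.005,-0.000,0.0854],[0.0228,0.0002,-0.0252,0.001,0.005,-0.000,0.0854],[0.0230,0.0001,-0.0250,0.001,0.005,-0.000,0.0854], |mm/row 34 deg/row 0.3
[0.0193,-0.0002,0.0188,-0.000,-0.097,-0.000,0.0854],[0.0210,-0.0002,0.0169,-0.000,-0.097,-0.000,0.0854],[0.0226,-0.0002,0.0148,-0.000,-0.097,-0.000,0.0854],[0.0239,-0.0002,0.0125,-0.000,-0.097,-0.000,0.0854],[0.0250,-0.0002,0.0101,-0.000,-0.097,-0.000,0.0854],[0.0259,-0.0002,0.0077,-0.000,-0.097,-0.000,0.0854],[0.0265,-0.0002,0.0051,-0.000,-0.097,-0.000,0.0854],[0.0269,-0.0002,0.0025,-0.000,-0.097,-0.000,0.0854],[0.0270,-0.0002,-0.0001,-0.000,-0.097,-0.000,0.0854], |mm/row 27 deg/row 5.6
```

Request:
carry_out --pt "0 0 -0.03 0 0 0 0.0854" --pt "0.022 0 -0.025 0 0 0 0.0854" --pt "0.023 0 -0.025 0 0 0 0.0854" --pt "0.023 0 -0.025 0 0 0 0.0854" --pt "0.02 0 -0.01 0 0 0 0.0854"

```text
time: 11.77
ee_pos: [0.3904, 0.2686, 0.4228]
tool_rot: [0.966, 0.1, 0.238, -0.019]
force: [0.2, -0.1, 0.1]
width: 0.0852
```

Request:
carry_out --pt "0.019 0 0.019 0 -0.097 0 0.0854" --pt "0.021 0 0.017 0 -0.097 0 0.0854" --pt "0.023 0 0.015 0 -0.097 0 0.0854" --pt "0.024 0 0.012 0 -0.097 0 0.0854" --pt "0.025 0 0.01 0 -0.097 0 0.0854"

```text
time: 12.18
ee_pos: [0.5225, 0.297, 0.3973]
tool_rot: [0.995, 0.103, 0.001, 0.001]
force: [0.7, 0.6, 1.3]
width: 0.0853
```

Request:
carry_out --pt "0.026 0 0.008 0 -0.097 0 0.0854" --pt "0.026 0 0.005 0 -0.097 0 0.0854" --pt "0.027 0 0.002 0 -0.097 0 0.0854" --pt "0.027 0 0 0 -0.097 0 0.0854" --pt "0 0 0 0 0 0 0.0854"

```text
time: 12.6
ee_pos: [0.6357, 0.3181, 0.3488]
tool_rot: [0.973, 0.098, -0.209, 0.024]
force: [0.7, -0.1, -3.9]
width: 0.0854
```

```bash
python3 - <<'E'
from h import *
camera('top'); print(state()['ee_pos'],state()['time']); p=proj('wrist',[FO])[0]; print(p)
a,b=int(max(0,min(380,p[0]-130))),int(max(0,min(220,p[1]-95)))
save('wrist','w3.png',(a,b,a+260,b+180),3); print(a,b)
for c in('wrist','scene'):
  if c!='wrist': camera(c)
  print(c,[(t,np.round(d['point'],4).tolist(),round(d['confidence'],2)) for t in('upper_s','form_lower','upper_arch','upper_wave','spare_arch') for d in landmark_of(t,c) if d['confidence']>.5])
E
```

```text
[0.63375678 0.31804012 0.35145277] 12.65
[317.46834888 201.37938496]
187 106
wrist [('upper_s', [0.4612, -0.2106, 0.1112], 0.69), ('upper_s', [0.4908, 0.2916, 0.1006], 0.65), ('form_lower', [0.4846, 0.2877, 0.1034], 0.84), ('upper_arch', [0.4627, -0.2088, 0.1113], 0.71), ('upper_wave', [0.5018, -0.0441, 0.1169], 0.76)]
scene [('upper_s', [0.4875, 0.29, 0.0999], 0.89), ('upper_s', [0.6648, -0.4512, 0.0199], 0.58), ('upper_s', [0.7184, 0.0377, 0.0009], 0.55), ('form_lower', [0.4873, 0.2908, 0.1017], 0.81), ('upper_arch', [0.4591, -0.2078, 0.1134], 0.83), ('upper_wave', [0.5009, -0.041, 0.1116], 0.59), ('spare_arch', [0.7696, -0.1027, -0.0005], 0.7)]
```

View pics/w3.png

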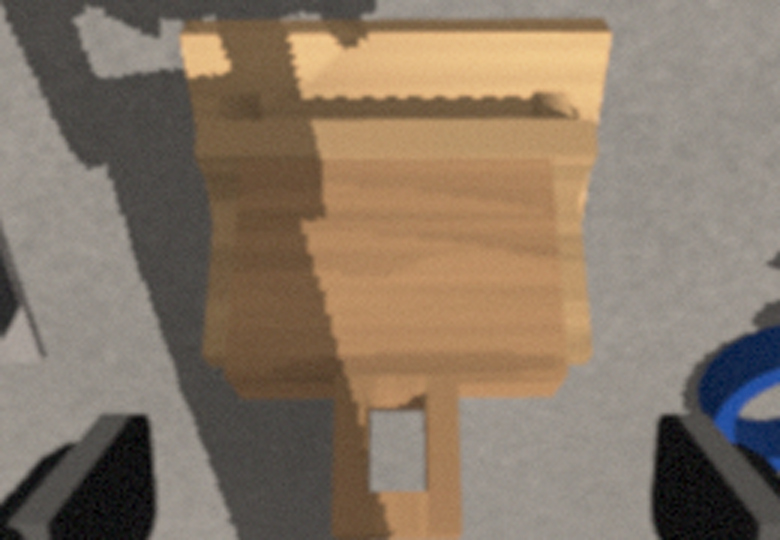

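The front view shows one continuous block at crop (235–555, 155–375). There's no gap along the S (around row 235) and no step at either end or on the face. The arch and wave halves still hang. Handing in.

```bash
python3 - <<'E'
from h import *
print(state()['time'],state()['force']); print(finish_job())
E
```

```text
13.25 [-0.20629133  0.26825265  0.0737079 ]
the job is handed in; nothing more can be done
None
```

The form is closed with upper_s and handed in at about 13.3 s of the 43 s allowed. The hand-in gives no verdict.

**What I did:** I took upper_s from the right-hand peg, telling it apart by its S edge from the arch (middle peg), the wave (left peg) and the turquoise decoy. I raised it about 20 mm, drew it off along +x and tilted it to the cradle's 30°. I then lowered it along the back board onto the seam, released it and backed away.

**Last checks:**
- **Fit:** a close view of the front showed no gap along the seam and no step at the ends or face.
- **Position:** the networks put upper_s within about 3 mm of the closed position in all three cameras.
- **Other halves:** the arch and wave halves still hang in place. In the last views the networks also reported upper_s at wrong places (the middle peg and the glue bottle); I took these for false detections.
- **Force:** the largest wrist force I read was about 55 N, in one firm seam contact that I relieved straight away.
- **Not re-checked:** I did not measure the remaining bench items again one by one, but no move went near them.

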